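Clamp a tube rack on the orbital shaker with its wing nut

ROBOT

A 6-joint arm with a two-finger parallel gripper is mounted at the origin on a cart in front of the work surface, level with it; the furniture and walls round the work are solid. World frame = base frame: x ahead of the robot, y to its left, z up, the work surface at z = 0. Lengths are in m, angles in rad, forces in N, time in s.
With the tool pointing down it reaches from about 0.325 to 0.85 m from the base axis. Payload 4.4 kg.
Tool frame: the origin (TCP) lies midway between the tips of the shut fingers; the grasp point (between the pads) lies 19 mm behind it; z points along the fingers, y is the line along which they close (so a half turn about z gives the same grasp; the last joint's range is limited). The gripper opens to 94 mm and grips with 3 to 60 N. Pads are 16 mm wide; open, the fingers measure 119 mm over their backs; the gripper's body (75 mm by 177 mm) begins 78 mm behind the grasp point.
Start: joints at [-1.264, 0.207, 1.542, -0, 1.393, -0.15], TCP at [0.254, -0.516, 0.205] pointing down, gripper open.
Joint ranges: [-2.73, 2.73], [-0.86, 2.22], [0.23, 2.46], [-1.11, 4.25], [0.08, 2.63], [-2.82, 2.82]. Speed limits (rad/s): [2.79, 2.79, 3.14, 3.14, 3.14, 3.14].

INTERFACE

Orientations are given as a unit quaternion [w, x, y, z].
In Python, from plant import get_state, eyes, order gives the robot as it stands.
- The arm moves only by the tool carry_out, never from a script. Its argument "moves" is a list of rows, each a list of 2 entries, a list of its own where there are three numbers: the shift along the tool's x, y, z in mm, then the turn, a rotation vector about the tool's x, y, z in rad. In form: [[[dx, dy, dz], [ax, ay, az]], ...]. A call has 1 to 10 rows; each row shifts and turns the commanded pose from where the row before left it, along the tool's axes as they then stand; what a row does not reach is not made up. A row lasts 1/12 s, in which the tool goes at most 41.7 mm and 7.16 degrees, less where a joint would pass 70% of its speed; a pose out of reach is approached as far as the arm can. A call with a gripper value outside its range is refused whole. "fingers" is the opening, from 0 (shut) to 1 (fully open), set as the call begins (left out, the last holds). The fingers move at their own pace and stop on an object; "grip_force" is the grip in N (left out, the last holds). Time passes only in rows, so rows that do not move let the fingers close. It gives the time, the measured TCP pose, the force, the opening and the grip force at its end, in the units of the state.
- get_state(): the state, without advancing time (a new reading comes with each control period).
- eyes.grab_frame(name): name is "side" or "top"; returns a dict with "image" (400x640x3 uint8, red, green, blue), "fovy" (degrees; the focal length in pixels is half the picture's height over the tangent of half this angle, whatever the lens; pixels are square), "cx", "cy" (the principal point, pixels), "D" ([k1, k2, p1, p2, k3] as OpenCV has them; the pictures are not rectified), "world_from_camera" (4x4, takes a point from camera to world coordinates). Camera axes: x right, y down, z forward; pixel columns grow to the right and rows downward; lengths in m; the calibration is good to about 2 mm. A picture is of the moment at which its call begins. There is no depth.
- order.finish_job(): hands the job in; it is judged then, once.
The state is a dict: "t": time; "joints": joint angles; "joint_vel": joint speeds; "tau": joint torques, N m; "eef_pos": TCP position; "tcp_rot": TCP orientation; "contact_force": force on the tool from outside, world axes, zero at the start; "moment": the same for the moment, N m; "width": opening from 0.0 (shut) to 1.0 (fully open); "grip_force": force on a finger pad.
Only numpy, scipy, OpenCV 4.12 (cv2) and the standard library are available. Lean on these libraries where they do the work, as an engineer would, in place of code of your own. Each camera call takes 0.05 s, during which the arm holds its last target. There are 200 camera calls.

TASK

Slide the nearer tube rack on the shaker all the way back under the clamp bar, home against its stop rib, then turn the four-winged nut clockwise, a short arc at a time between the glass tubes, until the bar holds both racks finger-tight: firmly seated, not overtightened. Handle the racks gently, do not knock the tubes, and leave the other things on the bench where they are.

Things in the scene. Friction and masses are not known exactly. Their poses are not given: they have to be found in the camera images.
- shaker: fixed shaker, white base, aluminium platform 200x194 mm whose top is 62 mm over the bench. Origin on the bench below the axis of the clamp stud, x to the back, y left, z up; platform from x -128 to +72 mm. A 10 mm high stop rib stands at x -6 mm, 12 mm high side guides with flared mouths at y +-70 mm. The 6.4 mm stud ends 138 mm over the bench
- near_rack: loose grey block rack, 45 mm (x -24 to +21) by 135 mm (y), 42 mm high, 0.17 kg, origin under its middle, 51 to 71 mm short of its place at the start, y within 6 mm, yaw within 0.06 rad. Five places, 25.5 mm apart along y at x -1.4; fixed glass tubes, 13 mm thick, up to 105 mm over its foot, at y +25.5, +51, -51; those at 0 and -25.5 are empty. Push it low down, or it tips
- far_rack: second rack, loose, alike but turned half round, already home behind the stud: origin at shaker x +27 mm, y 0. Its tube nearest to the nut stands at shaker x +28.5, y -25.5 mm (that of the near rack, when home, at x -28.5, y +25.5): fingers on the wing ends pass freely only where x and y have like signs. Must stay there and may hardly be touched
- rack_home (a point): where the near rack's origin must be: platform top, shaker x -27 mm, y 0 (its face then touches the rib)
- clamp_bar: aluminium bar 112x22 mm, 8 mm thick, along shaker x over the middle places of both racks, with rubber pads under its ends; origin in its middle, 10 mm below its top. A spring (3.5 N) lifts it against the nut; it only moves up and down. At the start the pads hang 0.6 to 2.6 mm over the rack tops: their wear is unknown (+-0.5 mm). Finger-tight is 5 to 20 N on each rack
- wing_nut: steel nut, origin at the middle of its underside, 115.6 mm over the bench at the start, on the stud's axis. Four equal wings along its x and y, span 44 mm over the flat ends, 8 mm thick, 8 to 28 mm over the origin; hub 25 mm wide. Clockwise from above lowers it 5 mm a turn, at 0.04 N m; once the pads bear, 0.1 N m at 5 N per rack, 0.2 at 10, 0.35 at 20. Jaws gripping two ends with 4 N slip at about 0.2 N m
- dropper_1: white dropper bottle, 36 mm across, 98 mm tall, right of the shaker; to be left alone; origin under its centre
- dropper_2: white dropper bottle, 36 mm across, 98 mm tall, right of the shaker; to be left alone; origin under its centre
- beaker: clear beaker, 52 mm across, 69 mm tall, left of the shaker; to be left alone; origin under its centre
- timer: white bench timer with a display, 58x66x66 mm, left in front of the shaker; to be left alone; origin under its centre
- tape_roll: roll of tape lying flat, 52 mm across, 19 mm tall, to the right in front of the shaker; to be left alone; origin under its centre

How it is judged:
By the outcome, as a careful person would: the job done as asked, in the order asked, and still so for the second after the job is handed in, with the robot touching nothing.
It also fails if it takes over 72 s, if anything falls off the work surface, if the arm or the gripper's body presses on something with over 40 N, if the wrist force passes 120 N, or if a joint passes its speed limit or range.

## Working session

There is one attempt and no reset: what is moved stays moved. The work goes in short steps, Python scripts to look and compute and a tool call to move; the robot and the scene stay as the last step left them, time stands still between calls to the robot, and variables do not carry over. Pictures are saved under pics/ and viewed, at most 10 in all, crops included, and the job is handed in when it is done.

Besides the shell and the picture viewer there is one more tool, called by a JSON object that holds its "api" and its "payload", one argument or row to a line. carry_out: Moves the arm, as the interface text tells. Its arguments: {"type":"object","properties":{"moves":{"type":"array"},"fingers":{"type":"number"},"grip_force":{"type":"number"}},"required":["moves"]}

```bash
mkdir -p pics
cat > h.py <<'E'
import numpy as np, cv2
from plant import get_state, eyes, order
def grab(n):
    f=eyes.grab_frame(n); im=f["image"]; h,w=im.shape[:2]
    fl=h/2/np.tan(np.radians(f["fovy"])/2)
    K=np.array([[fl,0,f["cx"]],[0,fl,f["cy"]],[0,0,1.]])
    return dict(im=im,K=K,D=np.array(f["D"],float),T=np.array(f["world_from_camera"]))
def save(f,n): cv2.imwrite("pics/"+n,cv2.cvtColor(f["im"],cv2.COLOR_RGB2BGR))
def ray(f,px):
    u=cv2.undistortPoints(np.array(px,float).reshape(-1,1,2),f["K"],f["D"]).reshape(-1,2)
    d=np.c_[u,np.ones(len(u))]@f["T"][:3,:3].T
    return f["T"][:3,3],d
def plane(f,px,z):
    o,d=ray(f,px); return o+d*((z-o[2])/d[:,2])[:,None]
def proj(f,P):
    Ti=np.linalg.inv(f["T"]); 
    return cv2.projectPoints(np.array(P,float).reshape(-1,3),cv2.Rodrigues(Ti[:3,:3])[0],Ti[:3,3],f["K"],f["D"])[0].reshape(-1,2)
E
python3 - <<'E'
from h import *
for n in("top","side"):
    f=grab(n); save(f,n+"0.png"); print(n,f["K"][0,0],f["T"].round(3).tolist())
s=get_state(); print({k:np.round(v,3).tolist() for k,v in s.items()})
E
```

```text
top 447.77702222338286 [[0.018, -0.998, 0.053, 0.408], [-1.0, -0.019, -0.004, -0.32], [0.005, -0.053, -0.999, 1.327], [0.0, 0.0, 0.0, 1.0]]
side 437.4161588864979 [[0.872, -0.176, 0.456, 0.026], [-0.488, -0.352, 0.799, -1.141], [0.02, -0.919, -0.393, 0.497], [0.0, 0.0, 0.0, 1.0]]
{'t': 0.1, 'joints': [-1.264, 0.207, 1.543, -0.0, 1.393, -0.151], 'joint_vel': [-0.001, -0.003, -0.002, 0.002, -0.0, -0.002], 'tau': [-0.0, -37.187, -28.229, 0.07, 0.031, -0.0], 'eef_pos': [0.253, -0.515, 0.204], 'tcp_rot': [-0.001, 0.974, 0.226, -0.0], 'contact_force': [0.498, -0.095, -0.868], 'moment': [-0.034, 0.012, 0.047], 'grip_force': 0.0, 'width': 1.0}
```

View pics/top0.png

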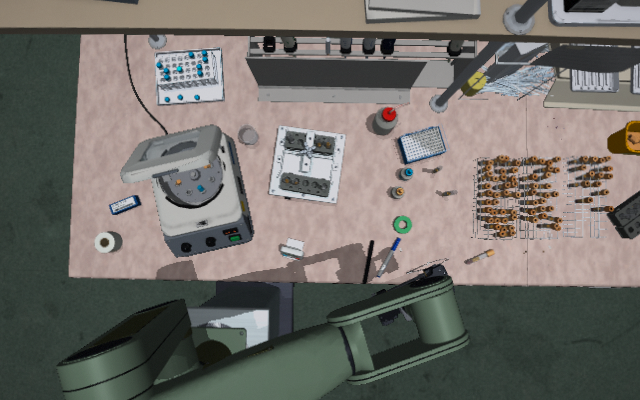

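View pics/side0.png

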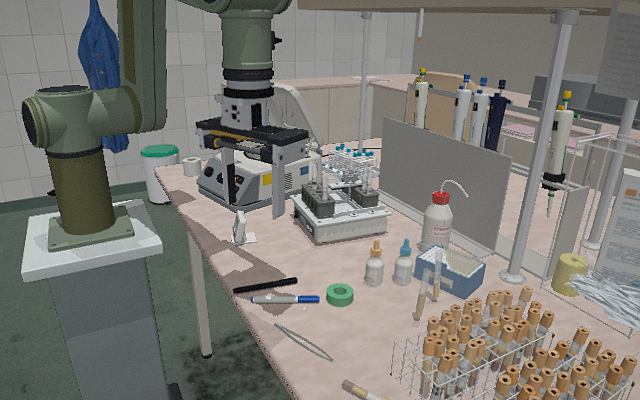

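The top view shows the shaker at about (308,163), with the near rack at (305,183), the far rack at (310,140) and the clamp bar along column ~307. In the side view the shaker is at (340,205). I'll zoom in on both.

Run:
```python
import cv2
t=cv2.imread("pics/top0.png")[115:210,260:355]; s=cv2.imread("pics/side0.png")[145:245,280:400]
cv2.imwrite("pics/c0.png",cv2.hconcat([cv2.resize(t,(400,400),interpolation=2),cv2.resize(s,(400,333),interpolation=2) if 0 else cv2.resize(s,(400,400),interpolation=2)]))
```

```text
(no output)
```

View pics/c0.png

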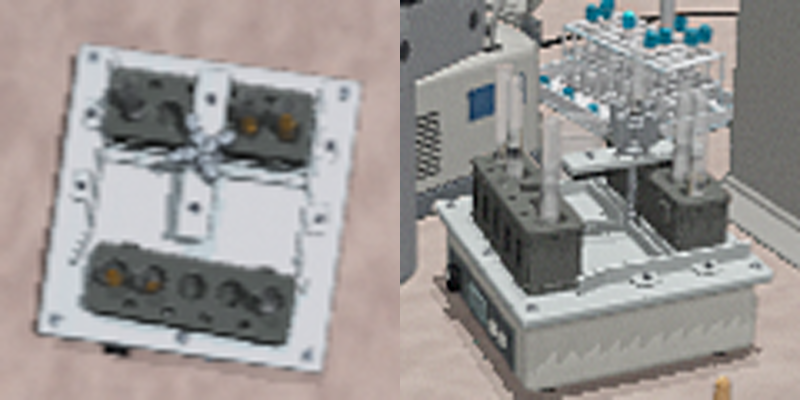

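The crop shows the platform corners at crop pixels (82,46), (358,82), (322,370) and (38,333), and the nut at (207,130). Next I measure the platform, nut and rack.

```bash
cat >> h.py <<'E'
def shaker(f,corn):
    # corners order: far-left, far-right, near-right, near-left
    P=plane(f,corn,0.062)[:,:2]; L=np.array([[72,97],[72,-97],[-128,-97],[-128,97]])/1000
    a=L-L.mean(0); b=P-P.mean(0)
    th=np.arctan2((a[:,0]*b[:,1]-a[:,1]*b[:,0]).sum(),(a*b).sum())
    R=np.array([[np.cos(th),-np.sin(th)],[np.sin(th),np.cos(th)]])
    o=P.mean(0)-R@L.mean(0); return o,th,np.linalg.norm((L@R.T+o)-P,axis=1)
def rect(f,o,th,z,sc=4,x=(-140,80),y=(-105,105)):
    # orthographic-like resample at height z: up=+x, left=+y, sc px per mm
    X,Y=np.meshgrid(np.arange(x[1],x[0],-1/sc),np.arange(y[1],y[0],-1/sc),indexing='ij')
    c,s=np.cos(th),np.sin(th); P=np.stack([o[0]+(c*X-s*Y)/1e3,o[1]+(s*X+c*Y)/1e3,np.full_like(X,z)],-1)
    m=proj(f,P.reshape(-1,3)).reshape(*X.shape,2).astype(np.float32)
    return cv2.remap(f["im"],m[...,0],m[...,1],cv2.INTER_CUBIC)
E
python3 - <<'E'
from h import *
f=grab("top"); im=f["im"]
hsv=cv2.cvtColor(im,cv2.COLOR_RGB2HSV)
roi=np.zeros(im.shape[:2],np.uint8); roi[118:208,262:352]=1
m=((hsv[...,1]<22)&(roi>0)).astype(np.uint8)
m=cv2.morphologyEx(m,cv2.MORPH_OPEN,np.ones((3,3)))
cs,_=cv2.findContours(m,cv2.RETR_EXTERNAL,cv2.CHAIN_APPROX_NONE); c=max(cs,key=cv2.contourArea)
r=cv2.minAreaRect(c); print(r, cv2.boxPoints(r).tolist())
eye=np.array([[82,46],[358,82],[322,370],[38,333]])*95/400-.5+[260,115]
print(eye.round(1).tolist()); print("eye",shaker(f,eye))
b=cv2.boxPoints(r); ctr=b.mean(0)
ang=np.arctan2(b[:,1]-ctr[1],b[:,0]-ctr[0]); b=b[np.argsort(ang)]  # TL,TR,BR,BL
o,th,e=shaker(f,b); print("mask",o,th,e)
o,th,e=shaker(f,eye)
a=rect(f,o,th,0.062,2); n=rect(f,o,th,0.14,6,(-35,35),(-35,35))
a=cv2.resize(a,(420,440)); n=cv2.resize(n,(380,440))
cv2.imwrite("pics/r0.png",cv2.cvtColor(np.hstack([a,n]),cv2.COLOR_RGB2BGR))
E
```

```text
((307.03924560546875, 164.05198669433594), (69.0058822631836, 70.38784790039062), 7.943472385406494) [[268.00372314453125, 194.14004516601562], [277.73101806640625, 124.42758178710938], [346.07476806640625, 133.96392822265625], [336.34747314453125, 203.6763916015625]]
[[279.0, 125.4], [344.5, 134.0], [336.0, 202.4], [268.5, 193.6]]
eye (array([ 0.60062509, -0.27271154]), np.float64(-0.11419740353200464), array([0.00334648, 0.00273198, 0.00207458, 0.00132031]))
mask [ 0.60003012 -0.27295846] -0.11879316556298776 [0.0018683  0.00137952 0.00105524 0.00061492]
```

View pics/r0.png

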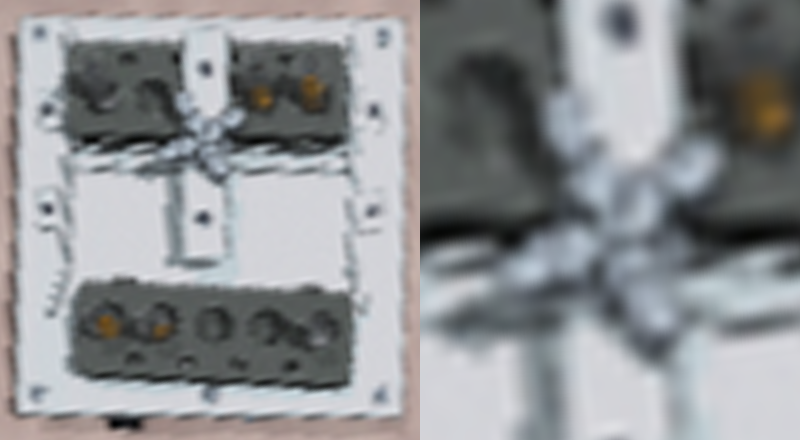

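The rectified view gives:
- Nut: wings at about 27°, 117°, 207° and 297° in the shaker frame (panel points (565,110), (710,155), (510,270), (655,320)), hub on the stud axis.
- Near rack: near face at x≈-110 mm, yaw about -0.05.
- Shaker: origin (0.600, -0.273), yaw -0.118.

I'll push with the fingers spread so the rack squares itself.

{"api": "carry_out", "payload": {
  "moves": [
    [[0, 0, 0], [0, 0, 0.115]],
    [[0, 0, 0], [0, 0, 0.115]],
    [[0, 0, 0], [0, 0, 0.115]],
    [[0, 0, 0], [0, 0, 0.115]],
    [[0, 0, 0], [0, 0, 0.115]],
    [[15, -23.5, 0], [0, 0, 0]],
    [[15, -23.5, 0], [0, 0, 0]],
    [[15, -23.5, 0], [0, 0, 0]],
    [[15, -23.5, 0], [0, 0, 0]],
    [[15, -23.5, 0], [0, 0, 0]]
  ],
  "fingers": 0.85
}}

```text
t: 0.98
eef_pos: [0.3423, -0.4069, 0.205]
tcp_rot: [-0.0, 0.998, -0.059, -0.0]
contact_force: [0.3, -0.7, 0.8]
width: 0.846
grip_force: 0.0
```

{"api": "carry_out", "payload": {
  "moves": [
    [[15, -23.5, 0], [0, 0, 0]],
    [[15, -23.5, 0], [0, 0, 0]],
    [[15, -23.5, 0], [0, 0, 0]],
    [[15, -23.5, 0], [0, 0, 0]],
    [[15, -23.5, 0], [0, 0, 0]],
    [[15, -23.5, 0], [0, 0, 0]],
    [[0, 0, 0], [0, 0, 0]],
    [[0, 0, 0], [0, 0, 0]]
  ]
}}

```text
t: 1.65
eef_pos: [0.4483, -0.2777, 0.2051]
tcp_rot: [-0.0, 0.998, -0.058, -0.0]
contact_force: [-0.4, -0.7, 0.3]
width: 0.847
grip_force: 0.0
```

{"api": "carry_out", "payload": {
  "moves": [
    [[4, -11.5, 0], [0, 0, 0]],
    [[4, -11.5, 0], [0, 0, 0]],
    [[0, 0, 30], [0, 0, 0]],
    [[0, 0, 30], [0, 0, 0]],
    [[0, 0, 30], [0, 0, 0]],
    [[0, 0, 25], [0, 0, 0]],
    [[0, 0, 14], [0, 0, 0]],
    [[0, 0, 0], [0, 0, 0]],
    [[0, 0, 0], [0, 0, 0]]
  ]
}}

```text
t: 2.4
eef_pos: [0.4579, -0.2565, 0.0758]
tcp_rot: [-0.001, 0.998, -0.059, -0.001]
contact_force: [0.6, 0.4, 0.5]
width: 0.851
grip_force: 0.0
```

Run:
```python
from h import *
f=grab("side"); g=grab("top")
s=f["im"][100:250,250:420]; t=g["im"][110:220,250:360]
cv2.imwrite("pics/p1.png",cv2.cvtColor(np.hstack([cv2.resize(s,(450,397),interpolation=2),cv2.resize(t,(350,397),interpolation=2)]),cv2.COLOR_RGB2BGR))
```

```text
(no output)
```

View pics/p1.png

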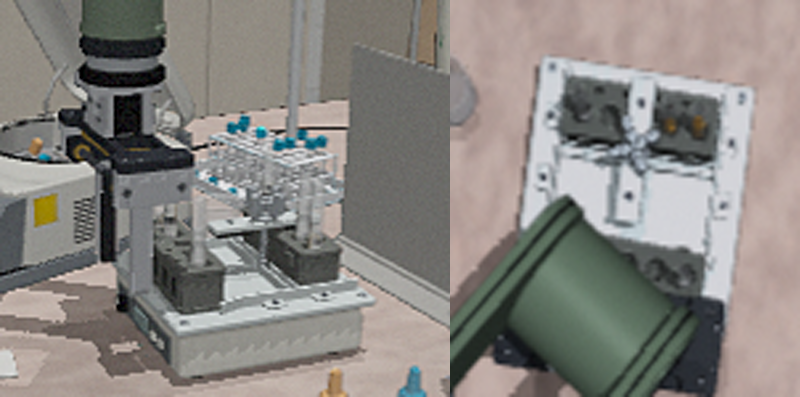

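The side view shows the fingers (tip around (140,290)) just in front of the rack, with the gripper body above and behind the tubes. Next I push gently.

{"api": "carry_out", "payload": {
  "moves": [
    [[4, 0, 0], [0, 0, 0]],
    [[4, 0, 0], [0, 0, 0]],
    [[4, 0, 0], [0, 0, 0]],
    [[2, 0, 0], [0, 0, 0]],
    [[2, 0, 0], [0, 0, 0]],
    [[2, 0, 0], [0, 0, 0]],
    [[2, 0, 0], [0, 0, 0]],
    [[2, 0, 0], [0, 0, 0]],
    [[2, 0, 0], [0, 0, 0]],
    [[2, 0, 0], [0, 0, 0]]
  ]
}}

```text
t: 3.33
eef_pos: [0.4841, -0.26, 0.0763]
tcp_rot: [-0.0, 0.998, -0.059, -0.001]
contact_force: [-2.4, 0.3, 1.2]
width: 0.85
grip_force: 1.2
```

{"api": "carry_out", "payload": {
  "moves": [
    [[2, 0, 0], [0, 0, 0]],
    [[2, 0, 0], [0, 0, 0]],
    [[2, 0, 0], [0, 0, 0]],
    [[2, 0, 0], [0, 0, 0]],
    [[2, 0, 0], [0, 0, 0]],
    [[2, 0, 0], [0, 0, 0]],
    [[2, 0, 0], [0, 0, 0]],
    [[2, 0, 0], [0, 0, 0]],
    [[2, 0, 0], [0, 0, 0]],
    [[2, 0, 0], [0, 0, 0]]
  ]
}}

```text
t: 4.17
eef_pos: [0.5042, -0.2619, 0.0763]
tcp_rot: [-0.0, 0.998, -0.059, -0.0]
contact_force: [-4.9, 0.4, 3.5]
width: 0.848
grip_force: 2.3
```

{"api": "carry_out", "payload": {
  "moves": [
    [[2, 0, 0], [0, 0, 0]],
    [[2, 0, 0], [0, 0, 0]],
    [[2, 0, 0], [0, 0, 0]],
    [[2, 0, 0], [0, 0, 0]],
    [[2, 0, 0], [0, 0, 0]],
    [[2, 0, 0], [0, 0, 0]],
    [[2, 0, 0], [0, 0, 0]]
  ]
}}

```text
t: 4.75
eef_pos: [0.5182, -0.2636, 0.0763]
tcp_rot: [-0.0, 0.998, -0.059, -0.0]
contact_force: [-3.8, 2.4, 3.2]
width: 0.849
grip_force: 2.3
```

{"api": "carry_out", "payload": {
  "moves": [
    [[2, 0, 0], [0, 0, 0]],
    [[2, 0, 0], [0, 0, 0]],
    [[2, 0, 0], [0, 0, 0]],
    [[2, 0, 0], [0, 0, 0]],
    [[2, 0, 0], [0, 0, 0]],
    [[2, 0, 0], [0, 0, 0]],
    [[2, 0, 0], [0, 0, 0]],
    [[2, 0, 0], [0, 0, 0]]
  ]
}}

```text
t: 5.42
eef_pos: [0.5342, -0.2656, 0.0763]
tcp_rot: [-0.0, 0.998, -0.059, -0.0]
contact_force: [-5.1, 2.2, 2.2]
width: 0.85
grip_force: 2.2
```

Run:
```python
from h import *
f=grab("side"); g=grab("top")
s=f["im"][120:240,270:400]; t=g["im"][110:220,250:360]
cv2.imwrite("pics/p2.png",cv2.cvtColor(np.hstack([cv2.resize(s,(450,415),interpolation=2),cv2.resize(t,(350,415),interpolation=2)]),cv2.COLOR_RGB2BGR))
```

```text
(no output)
```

View pics/p2.png

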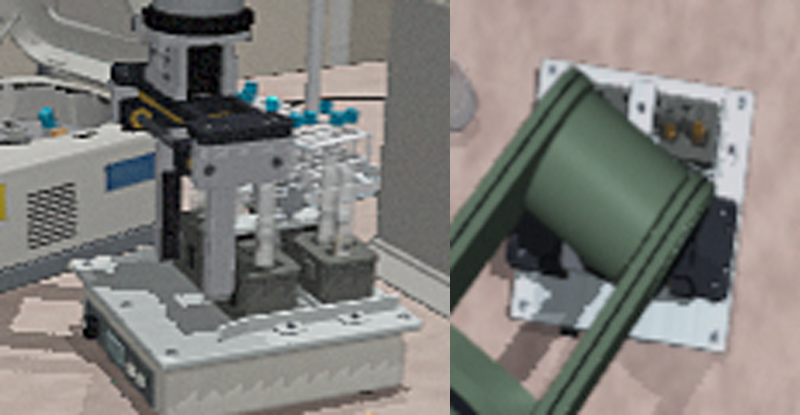

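The side view shows the rack inside the guides and a few mm short of the rib, with its tubes upright. I finish slowly.

{"api": "carry_out", "payload": {
  "moves": [
    [[1, 0, 0], [0, 0, 0]],
    [[1, 0, 0], [0, 0, 0]],
    [[1, 0, 0], [0, 0, 0]],
    [[1, 0, 0], [0, 0, 0]],
    [[0.5, 0, 0], [0, 0, 0]]
  ]
}}

```text
t: 5.93
eef_pos: [0.5386, -0.2663, 0.0765]
tcp_rot: [-0.0, 0.998, -0.059, -0.0]
contact_force: [-4.6, 2.7, 2.7]
width: 0.85
grip_force: 2.3
```

{"api": "carry_out", "payload": {
  "moves": [
    [[0.5, 0, 0], [0, 0, 0]],
    [[0.5, 0, 0], [0, 0, 0]]
  ]
}}

```text
t: 6.1
eef_pos: [0.5395, -0.2665, 0.0765]
tcp_rot: [-0.0, 0.998, -0.059, -0.0]
contact_force: [-3.5, 3.0, 1.6]
width: 0.845
grip_force: 2.2
```

{"api": "carry_out", "payload": {
  "moves": [
    [[0.5, 0, 0], [0, 0, 0]],
    [[0.5, 0, 0], [0, 0, 0]]
  ]
}}

```text
t: 6.27
eef_pos: [0.5404, -0.2666, 0.0765]
tcp_rot: [-0.0, 0.998, -0.059, -0.0]
contact_force: [-4.8, 3.2, 3.1]
width: 0.851
grip_force: 2.2
```

{"api": "carry_out", "payload": {
  "moves": [
    [[0.5, 0, 0], [0, 0, 0]],
    [[0.5, 0, 0], [0, 0, 0]]
  ]
}}

```text
t: 6.43
eef_pos: [0.5412, -0.2667, 0.0765]
tcp_rot: [-0.0, 0.998, -0.059, -0.0]
contact_force: [-5.9, 3.0, 3.8]
width: 0.853
grip_force: 3.0
```

{"api": "carry_out", "payload": {
  "moves": [
    [[0.5, 0, 0], [0, 0, 0]]
  ]
}}

```text
t: 6.52
eef_pos: [0.5412, -0.2667, 0.0765]
tcp_rot: [-0.0, 0.998, -0.059, -0.001]
contact_force: [-7.6, 2.9, 4.7]
width: 0.85
grip_force: 3.6
```

{"api": "carry_out", "payload": {
  "moves": [
    [[0.5, 0, 0], [0, 0, 0]]
  ]
}}

```text
t: 6.6
eef_pos: [0.5413, -0.2666, 0.0764]
tcp_rot: [-0.0, 0.998, -0.059, -0.001]
contact_force: [-8.2, 2.3, 6.0]
width: 0.851
grip_force: 4.2
```

The motion has stopped and the force is rising, so the rack is on the rib. One more light press, then I back off and rise.

{"api": "carry_out", "payload": {
  "moves": [
    [[0.5, 0, 0], [0, 0, 0]],
    [[0, 0, 0], [0, 0, 0]]
  ]
}}

```text
t: 6.77
eef_pos: [0.5413, -0.2666, 0.0764]
tcp_rot: [-0.0, 0.998, -0.059, -0.002]
contact_force: [-8.2, 3.3, 6.9]
width: 0.853
grip_force: 4.4
```

{"api": "carry_out", "payload": {
  "moves": [
    [[-3, 0, 0], [0, 0, 0]],
    [[-10, 0, 0], [0, 0, 0]],
    [[-25, 0, 0], [0, 0, 0]],
    [[-35, 0, 0], [0, 0, 0]],
    [[-10, 0, -30], [0, 0, 0]],
    [[0, 0, -35], [0, 0, 0]],
    [[0, 0, -35], [0, 0, 0]],
    [[0, 0, -30], [0, 0, 0]],
    [[0, 0, 0], [0, 0, 0]]
  ]
}}

```text
t: 7.52
eef_pos: [0.465, -0.261, 0.2148]
tcp_rot: [0.005, 0.998, -0.059, 0.007]
contact_force: [0.3, -1.0, 0.9]
width: 0.848
grip_force: 0.0
```

Run:
```python
from h import *
f=grab("side"); g=grab("top")
o=np.array([.600,-.273]);th=-.118
a=rect(g,o,th,0.104,2); 
s=f["im"][140:240,280:400]
cv2.imwrite("pics/p3.png",cv2.cvtColor(np.hstack([cv2.resize(s,(380,440),interpolation=2),a[:440]]),cv2.COLOR_RGB2BGR))
print(get_state()["joints"])
```

```text
[-6.73784854e-01  1.02345516e-01  1.65463334e+00 -1.22856602e-05
  1.37796982e+00  1.01530297e+00]
```

View pics/p3.png

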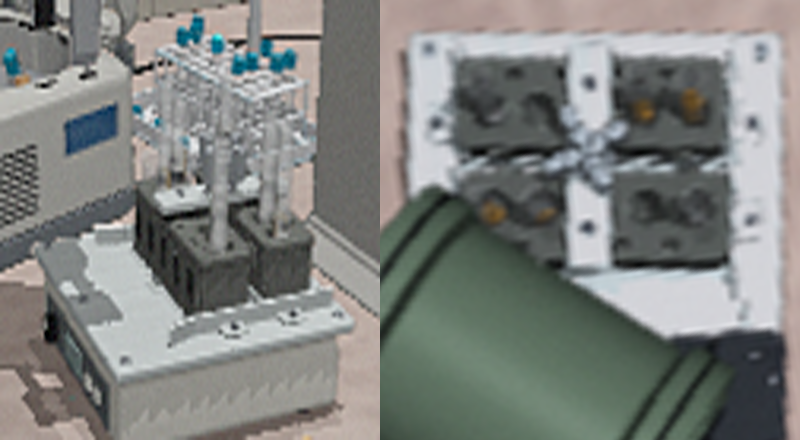

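Side and top views show the near rack home against the rib with its tubes upright; the bar pads lie over both racks. Next I go above the nut and turn the jaws to 27°.

{"api": "carry_out", "payload": {
  "moves": [
    [[27, -1, 2], [0, 0, -0.0]],
    [[27, -1, 2], [0, 0, 0]],
    [[27, -1, 2], [0, 0, 0]],
    [[27, -1, 2], [0, 0, 0]],
    [[27, 0, 1], [0, 0, 0]],
    [[0, 0, 0], [0, 0, -0.12]],
    [[0, 0, 0], [0, 0, -0.12]],
    [[0, 0, 0], [0, 0, -0.12]],
    [[0, 0, 0], [0, 0, -0.12]],
    [[0, 0, 0], [0, 0, -0.12]]
  ],
  "fingers": 0.6,
  "grip_force": 4
}}

```text
t: 8.45
eef_pos: [0.5942, -0.2686, 0.1941]
tcp_rot: [-0.001, 0.97, 0.242, -0.001]
contact_force: [-0.5, -0.3, 0.3]
width: 0.6
grip_force: 0.0
```

{"api": "carry_out", "payload": {
  "moves": [
    [[0, 0, 0], [0, 0, -0.12]],
    [[0, 0, 0], [0, 0, -0.12]],
    [[0, 0, 0], [0, 0, -0.12]],
    [[0, 0, 0], [0, 0, -0.12]],
    [[0, 0, 0], [0, 0, -0.12]],
    [[0, 0, 0], [0, 0, -0.12]],
    [[0, 0, 0], [0, 0, -0.12]],
    [[0, 0, 0], [0, 0, -0.12]],
    [[0, 0, 0], [0, 0, -0.12]],
    [[0, 0, 0], [0, 0, -0.12]]
  ]
}}

```text
t: 9.28
eef_pos: [0.5941, -0.2686, 0.1943]
tcp_rot: [-0.002, 0.665, 0.747, -0.0]
contact_force: [-0.1, -0.0, 0.5]
width: 0.602
grip_force: 0.0
```

{"api": "carry_out", "payload": {
  "moves": [
    [[0, 0, 0], [0, 0, -0.12]],
    [[0, 0, 0], [0, 0, -0.12]],
    [[0, 0, 0], [0, 0, 0]],
    [[0, 0, 0], [0, 0, 0]]
  ]
}}

```text
t: 9.62
eef_pos: [0.5943, -0.2687, 0.1952]
tcp_rot: [-0.001, 0.574, 0.819, -0.0]
contact_force: [-0.0, -0.3, -0.3]
width: 0.6
grip_force: 0.0
```

```bash
cat >> h.py <<'E'
from scipy.spatial.transform import Rotation as Ro
O=np.array([.600,-.273]);TH=-.118
def where():
    s=get_state(); q=s["tcp_rot"]; R=Ro.from_quat([q[1],q[2],q[3],q[0]]).as_matrix()
    p=np.array(s["eef_pos"]); d=O-p[:2]
    th=np.degrees(np.arctan2(R[1,1],R[0,1])-TH)
    print("t %.2f tcp %s jaw deg(shaker) %.1f tool z %s  to-axis in tool xy mm %s"%(s["t"],p.round(4),th,R[:,2].round(4),(1e3*R[:2,:2].T@d).round(1)))
    print("F",np.round(s["contact_force"],1),"M",np.round(s["moment"],3),"w %.3f g %.1f j6 %.2f"%(s["width"],s["grip_force"],s["joints"][5]))
    return s
E
python3 -c "
from h import *
where()"
```

```text
t 9.62 tcp [ 0.5943 -0.2687  0.1952] jaw deg(shaker) 26.7 tool z [-0.0024  0.0016 -1.    ]  to-axis in tool xy mm [-6.   3.9]
F [-0.  -0.3 -0.3] M [-0.042 -0.109  0.008] w 0.600 g 0.0 j6 -0.91
```

{"api": "carry_out", "payload": {
  "moves": [
    [[-3, 2, 0], [0, 0, 0]],
    [[-3, 2, 0], [0, 0, 0]],
    [[0, 0, 20], [0, 0, 0]],
    [[0, 0, 20], [0, 0, 0]],
    [[0, 0, 20], [0, 0, 0]],
    [[0, 0, 10], [0, 0, 0]],
    [[0, 0, 4], [0, 0, 0]],
    [[0, 0, 0], [0, 0, 0]],
    [[0, 0, 0], [0, 0, 0]]
  ]
}}

```text
t: 10.37
eef_pos: [0.6016, -0.2738, 0.1243]
tcp_rot: [0.001, 0.573, 0.82, 0.0]
contact_force: [0.6, 0.4, 0.4]
width: 0.602
grip_force: 0.0
```

Run:
```python
from h import *
where()
f=grab("side"); g=grab("top")
s=f["im"][120:220,290:390]; t=g["im"][110:200,265:355]
cv2.imwrite("pics/p4.png",cv2.cvtColor(np.hstack([cv2.resize(s,(500,500),interpolation=2),cv2.resize(t,(300,500),interpolation=2)]),cv2.COLOR_RGB2BGR))
```

```text
t 10.37 tcp [ 0.6016 -0.2738  0.1243] jaw deg(shaker) 26.9 tool z [ 1.2e-03 -7.0e-04 -1.0e+00]  to-axis in tool xy mm [ 1.3 -1.2]
F [0.6 0.4 0.4] M [-0.01  -0.076  0.004] w 0.602 g 0.0 j6 -0.91
```

View pics/p4.png

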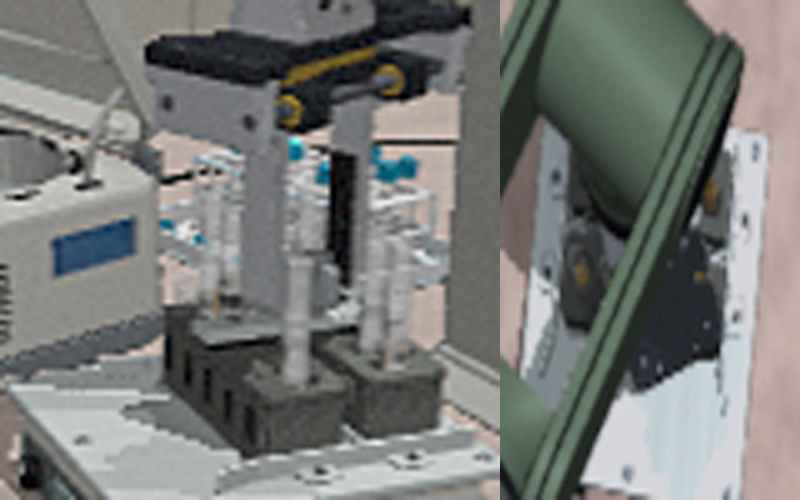

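The side view shows the fingers at (265,200) and (350,200) either side of the nut, clear of the tubes. I centre, lower 3 mm and close at 4 N.

{"api": "carry_out", "payload": {
  "moves": [
    [[1.2, -1, 3], [0, 0, 0]],
    [[0, 0, 0], [0, 0, 0]]
  ]
}}

```text
t: 10.63
eef_pos: [0.5997, -0.2726, 0.121]
tcp_rot: [0.0, 0.573, 0.82, 0.0]
contact_force: [-0.1, -0.5, -0.5]
width: 0.602
grip_force: 0.0
```

{"api": "carry_out", "payload": {
  "moves": [
    [[0, 0, 0], [0, 0, 0]],
    [[0, 0, 0], [0, 0, 0]],
    [[0, 0, 0], [0, 0, 0]],
    [[0, 0, 0], [0, 0, 0]],
    [[0, 0, 0], [0, 0, 0]]
  ],
  "fingers": 0.42,
  "grip_force": 4
}}

```text
t: 11.05
eef_pos: [0.6019, -0.2719, 0.1209]
tcp_rot: [0.002, 0.573, 0.82, 0.002]
contact_force: [4.7, 1.9, -2.0]
width: 0.47
grip_force: 4.0
```

```bash
python3 -c "
from h import *
where()"
```

```text
t 11.05 tcp [ 0.6019 -0.2719  0.1209] jaw deg(shaker) 26.9 tool z [ 5.e-03  5.e-04 -1.e+00]  to-axis in tool xy mm [-0.4 -2.2]
F [ 4.7  1.9 -2. ] M [ 0.255 -1.049  0.025] w 0.470 g 4.0 j6 -0.91
```

{"api": "carry_out", "payload": {
  "moves": [
    [[0, 2, 0], [0, 0, 0]],
    [[0, 0, 0], [0, 0, 0]],
    [[0, 0, 0], [0, 0, 0]]
  ]
}}

```text
t: 11.3
eef_pos: [0.602, -0.2718, 0.1208]
tcp_rot: [0.0, 0.573, 0.82, 0.0]
contact_force: [1.9, 1.0, 0.8]
width: 0.469
grip_force: 4.0
```

```bash
sed -i 's/^O=.*/O=np.array([.602,-.272]);TH=-.118/' h.py; python3 -c "
from h import *
where()"
```

```text
t 11.30 tcp [ 0.602  -0.2718  0.1208] jaw deg(shaker) 26.9 tool z [ 1.e-03 -1.e-04 -1.e+00]  to-axis in tool xy mm [-0.2 -0. ]
F [1.9 1.  0.8] M [ 0.157 -0.399 -0.036] w 0.469 g 4.0 j6 -0.91
```

{"api": "carry_out", "payload": {
  "moves": [
    [[0, 0.8, 0], [0, 0, 0.08]],
    [[0, 0, 0.06], [0, 0, 0.08]],
    [[0, 0, 0.06], [0, 0, 0.08]],
    [[0, 0, 0.06], [0, 0, 0.08]],
    [[0, 0, 0.06], [0, 0, 0.08]],
    [[0, 0, 0.06], [0, 0, 0.08]],
    [[0, 0, 0.06], [0, 0, 0.08]],
    [[0, 0, 0.06], [0, 0, 0.08]]
  ]
}}

```text
t: 11.97
eef_pos: [0.6016, -0.2718, 0.1203]
tcp_rot: [-0.0, 0.803, 0.596, -0.001]
contact_force: [-1.0, 0.6, 1.3]
width: 0.465
grip_force: 4.0
```

```bash
python3 -c "
from h import *
where()"
```

```text
t 11.97 tcp [ 0.6016 -0.2718  0.1203] jaw deg(shaker) -10.0 tool z [-1.2e-03 -1.0e-04 -1.0e+00]  to-axis in tool xy mm [-0.   0.5]
F [-1.   0.6  1.3] M [0.047 0.083 0.059] w 0.465 g 4.0 j6 -0.26
```

{"api": "carry_out", "payload": {
  "moves": [
    [[0, 0, 0], [0, 0, 0]],
    [[0, 0, 0], [0, 0, 0]],
    [[0, 0, 0], [0, 0, -0.04]],
    [[0, 0, 0], [0, 0, -0.12]],
    [[0, 0, 0], [0, 0, -0.12]],
    [[0, 0, 0], [0, 0, -0.12]],
    [[0, 0, 0], [0, 0, -0.12]],
    [[0, 0, 0], [0, 0, -0.12]],
    [[0, 0, 0], [0, 0, -0.12]],
    [[0, 0, 0], [0, 0, -0.12]]
  ],
  "fingers": 0.58
}}

```text
t: 12.8
eef_pos: [0.6018, -0.2717, 0.1197]
tcp_rot: [-0.0, 0.467, 0.884, -0.0]
contact_force: [-0.6, 0.4, 0.2]
width: 0.578
grip_force: 0.0
```

{"api": "carry_out", "payload": {
  "moves": [
    [[0, 0, 0], [0, 0, -0.12]],
    [[0, 0, 0], [0, 0, -0.12]],
    [[0, 0, 0], [0, 0, -0.12]],
    [[0, 0, 0], [0, 0, -0.12]],
    [[0, 0, 0], [0, 0, -0.12]],
    [[0, 0, 0], [0, 0, -0.09]],
    [[0, 0, 0], [0, 0, 0]]
  ]
}}

```text
t: 13.38
eef_pos: [0.6019, -0.2717, 0.1197]
tcp_rot: [-0.0, 0.143, 0.99, 0.0]
contact_force: [0.4, -1.4, -0.0]
width: 0.581
grip_force: 0.0
```

```bash
python3 -c "
from h import *
where()"
```

```text
t 13.38 tcp [ 0.6019 -0.2717  0.1197] jaw deg(shaker) 80.3 tool z [-7.e-04  1.e-04 -1.e+00]  to-axis in tool xy mm [-0.2 -0.3]
F [ 0.4 -1.4 -0. ] M [ 0.074 -0.146  0.012] w 0.581 g 0.0 j6 -1.84
```

{"api": "carry_out", "payload": {
  "moves": [
    [[0, 0, 0], [0, 0, 0]],
    [[0, 0, 0], [0, 0, 0]],
    [[0, 0, 0], [0, 0, 0]],
    [[0, 0, 0], [0, 0, 0]]
  ],
  "fingers": 0.42,
  "grip_force": 4
}}

```text
t: 13.72
eef_pos: [0.6021, -0.2713, 0.1199]
tcp_rot: [-0.0, 0.145, 0.989, 0.0]
contact_force: [-0.6, 1.5, -0.2]
width: 0.468
grip_force: 4.0
```

```bash
python3 -c "
from h import *
where()"
```

```text
t 13.72 tcp [ 0.6021 -0.2713  0.1199] jaw deg(shaker) 80.1 tool z [-3.e-04  5.e-04 -1.e+00]  to-axis in tool xy mm [-0.1 -0.7]
F [-0.6  1.5 -0.2] M [ 0.141 -0.064  0.012] w 0.468 g 4.0 j6 -1.84
```

{"api": "carry_out", "payload": {
  "moves": [
    [[0, 0.4, 0.06], [0, 0, 0.08]],
    [[0, 0, 0.06], [0, 0, 0.08]],
    [[0, 0, 0.06], [0, 0, 0.08]],
    [[0, 0, 0.06], [0, 0, 0.08]],
    [[0, 0, 0.06], [0, 0, 0.08]],
    [[0, 0, 0.06], [0, 0, 0.08]],
    [[0, 0, 0.06], [0, 0, 0.08]],
    [[0, 0, 0.06], [0, 0, 0.08]],
    [[0, 0, 0.06], [0, 0, 0.08]]
  ]
}}

```text
t: 14.47
eef_pos: [0.602, -0.2715, 0.1194]
tcp_rot: [-0.0, 0.486, 0.874, -0.0]
contact_force: [0.2, -0.1, -0.9]
width: 0.467
grip_force: 4.0
```

```bash
python3 -c "
from h import *
where()"
```

```text
t 14.47 tcp [ 0.602  -0.2715  0.1194] jaw deg(shaker) 38.7 tool z [-8.e-04 -4.e-04 -1.e+00]  to-axis in tool xy mm [-0.5 -0.3]
F [ 0.2 -0.1 -0.9] M [-0.008  0.012  0.021] w 0.467 g 4.0 j6 -1.11
```

{"api": "carry_out", "payload": {
  "moves": [
    [[0, 0, 0.06], [0, 0, 0.08]],
    [[0, 0, 0.06], [0, 0, 0.08]],
    [[0, 0, 0.06], [0, 0, 0.08]],
    [[0, 0, 0.06], [0, 0, 0.08]],
    [[0, 0, 0.06], [0, 0, 0.08]]
  ]
}}

```text
t: 14.88
eef_pos: [0.6018, -0.2715, 0.1191]
tcp_rot: [-0.0, 0.65, 0.76, -0.001]
contact_force: [-0.6, -0.5, -0.0]
width: 0.469
grip_force: 4.0
```

```bash
python3 -c "
from h import *
where()"
```

```text
t 14.88 tcp [ 0.6018 -0.2715  0.1191] jaw deg(shaker) 15.7 tool z [-1.1e-03 -4.0e-04 -1.0e+00]  to-axis in tool xy mm [-0.5  0.1]
F [-0.6 -0.5 -0. ] M [-0.034  0.148  0.013] w 0.469 g 4.0 j6 -0.71
```

{"api": "carry_out", "payload": {
  "moves": [
    [[0, 0, 0.06], [0, 0, 0.08]],
    [[0, 0, 0.06], [0, 0, 0.08]],
    [[0, 0, 0.06], [0, 0, 0.08]],
    [[0, 0, 0.06], [0, 0, 0.08]],
    [[0, 0, 0.06], [0, 0, 0.08]]
  ]
}}

```text
t: 15.3
eef_pos: [0.6017, -0.2715, 0.1187]
tcp_rot: [-0.0, 0.788, 0.616, -0.001]
contact_force: [-1.0, 0.0, 1.4]
width: 0.469
grip_force: 4.0
```

```bash
python3 -c "
from h import *
where()"
```

```text
t 15.30 tcp [ 0.6017 -0.2715  0.1187] jaw deg(shaker) -7.2 tool z [-1.5e-03 -3.0e-04 -1.0e+00]  to-axis in tool xy mm [-0.4  0.4]
F [-1.   0.   1.4] M [-0.009  0.197  0.023] w 0.469 g 4.0 j6 -0.31
```

{"api": "carry_out", "payload": {
  "moves": [
    [[0, 0, 0], [0, 0, 0]],
    [[0, 0, 0], [0, 0, 0]],
    [[0, 0, 0], [0, 0, -0.04]],
    [[0, 0, 0], [0, 0, -0.12]],
    [[0, 0, 0], [0, 0, -0.12]],
    [[0, 0, 0], [0, 0, -0.12]],
    [[0, 0, 0], [0, 0, -0.12]],
    [[0, 0, 0], [0, 0, -0.12]],
    [[0, 0, 0], [0, 0, -0.12]],
    [[0, 0, 0], [0, 0, -0.12]]
  ],
  "fingers": 0.58
}}

```text
t: 16.13
eef_pos: [0.6025, -0.2713, 0.119]
tcp_rot: [0.0, 0.445, 0.896, -0.0]
contact_force: [0.1, 0.5, 1.0]
width: 0.581
grip_force: 0.0
```

{"api": "carry_out", "payload": {
  "moves": [
    [[0, 0, 0], [0, 0, -0.12]],
    [[0, 0, 0], [0, 0, -0.12]],
    [[0, 0, 0], [0, 0, -0.12]],
    [[0, 0, 0], [0, 0, -0.12]],
    [[0, 0, 0], [0, 0, -0.12]],
    [[0, 0, 0], [0, 0, -0.09]],
    [[0, 0, 0], [0, 0, 0]]
  ]
}}

```text
t: 16.72
eef_pos: [0.6025, -0.2713, 0.119]
tcp_rot: [0.0, 0.118, 0.993, -0.0]
contact_force: [1.1, -0.4, -0.1]
width: 0.58
grip_force: 0.0
```

{"api": "carry_out", "payload": {
  "moves": [
    [[0, 0, 0], [0, 0, 0]],
    [[0, 0, 0], [0, 0, 0]],
    [[0, 0, 0], [0, 0, 0]],
    [[0, 0, 0], [0, 0, 0]]
  ],
  "fingers": 0.42,
  "grip_force": 4
}}

```text
t: 17.05
eef_pos: [0.6024, -0.2713, 0.1189]
tcp_rot: [0.0, 0.12, 0.993, -0.0]
contact_force: [0.1, -0.8, 0.5]
width: 0.471
grip_force: 4.0
```

```bash
python3 -c "
from h import *
where()"
```

```text
t 17.05 tcp [ 0.6024 -0.2713  0.1189] jaw deg(shaker) 83.0 tool z [ 1.e-04 -1.e-04 -1.e+00]  to-axis in tool xy mm [ 0.2 -0.8]
F [ 0.1 -0.8  0.5] M [ 0.026 -0.128 -0.045] w 0.471 g 4.0 j6 -1.88
```

{"api": "carry_out", "payload": {
  "moves": [
    [[0, 0.4, 0.06], [0, 0, 0.08]],
    [[0, 0, 0.06], [0, 0, 0.08]],
    [[0, 0, 0.06], [0, 0, 0.08]],
    [[0, 0, 0.06], [0, 0, 0.08]],
    [[0, 0, 0.06], [0, 0, 0.08]]
  ]
}}

```text
t: 17.47
eef_pos: [0.6023, -0.2714, 0.1187]
tcp_rot: [0.0, 0.316, 0.949, -0.001]
contact_force: [-0.8, -0.2, -0.3]
width: 0.471
grip_force: 4.0
```

```bash
python3 -c "
from h import *
where()"
```

```text
t 17.47 tcp [ 0.6023 -0.2714  0.1187] jaw deg(shaker) 59.9 tool z [-2.0e-04 -1.1e-03 -1.0e+00]  to-axis in tool xy mm [-0.1 -0.6]
F [-0.8 -0.2 -0.3] M [-0.164 -0.054  0.089] w 0.471 g 4.0 j6 -1.48
```

```bash
cat >> h.py <<'E'
def torque(n=6):
    M=[]
    for _ in range(n): eyes.grab_frame("side"); s=get_state(); M.append([s["moment"][2],*s["contact_force"]])
    M=np.array(M); print("Mz,F mean",M.mean(0).round(3),"sd",M.std(0).round(3)); where()
E
python3 -c "
from h import *
torque()"
```

```text
Mz,F mean [-0.05  -0.915 -1.742  0.507] sd [0.017 0.548 0.105 0.234]
t 17.77 tcp [ 0.6023 -0.2714  0.1187] jaw deg(shaker) 60.2 tool z [-2.e-04 -9.e-04 -1.e+00]  to-axis in tool xy mm [-0.1 -0.7]
F [-1.1 -1.9  0.4] M [-0.409  0.014 -0.054] w 0.469 g 4.0 j6 -1.49
```

{"api": "carry_out", "payload": {
  "moves": [
    [[0, 0, 0.06], [0, 0, 0.08]],
    [[0, 0, 0.06], [0, 0, 0.08]],
    [[0, 0, 0.06], [0, 0, 0.08]]
  ]
}}

```text
t: 18.02
eef_pos: [0.6022, -0.2715, 0.1185]
tcp_rot: [0.0, 0.427, 0.904, -0.001]
contact_force: [-2.1, -3.6, 1.0]
width: 0.469
grip_force: 4.0
```

```bash
python3 -c "
from h import *
torque()"
```

```text
Mz,F mean [-0.039 -1.717 -3.164  0.649] sd [0.043 0.323 0.45  0.302]
t 18.32 tcp [ 0.6022 -0.2715  0.1186] jaw deg(shaker) 46.4 tool z [-3.e-04 -1.e-03 -1.e+00]  to-axis in tool xy mm [-0.3 -0.5]
F [-2.3 -3.4  0.8] M [-0.727  0.257  0.001] w 0.465 g 4.0 j6 -1.25
```

{"api": "carry_out", "payload": {
  "moves": [
    [[0, 0, 0.06], [0, 0, 0.08]],
    [[0, 0, 0.06], [0, 0, 0.08]],
    [[0, 0, 0.06], [0, 0, 0.08]]
  ]
}}

```text
t: 18.57
eef_pos: [0.6021, -0.2715, 0.1184]
tcp_rot: [0.0, 0.532, 0.847, -0.001]
contact_force: [-2.8, -2.9, 1.8]
width: 0.467
grip_force: 4.0
```

```bash
python3 -c "
from h import *
torque()"
```

```text
Mz,F mean [-0.055 -3.616 -3.293  2.283] sd [0.054 0.729 0.422 0.456]
t 18.87 tcp [ 0.6019 -0.271   0.1184] jaw deg(shaker) 32.7 tool z [-1.1e-03 -2.0e-04 -1.0e+00]  to-axis in tool xy mm [-0.9 -0.3]
F [-5.  -3.1  2.5] M [-0.661  0.647 -0.084] w 0.469 g 4.0 j6 -1.01
```

{"api": "carry_out", "payload": {
  "moves": [
    [[0, -0.8, 0.06], [0, 0, 0.06]],
    [[0, -0.2, 0.06], [0, 0, 0.06]],
    [[0, 0, 0.05], [0, 0, 0.06]],
    [[0, 0, 0.05], [0, 0, 0.06]]
  ]
}}

```text
t: 19.2
eef_pos: [0.6019, -0.2711, 0.1184]
tcp_rot: [0.0, 0.629, 0.777, 0.0]
contact_force: [-2.0, -2.7, 2.4]
width: 0.467
grip_force: 4.0
```

```bash
python3 -c "
from h import *
where()"
```

```text
t 19.20 tcp [ 0.6019 -0.2711  0.1184] jaw deg(shaker) 18.8 tool z [ 8.e-04 -0.e+00 -1.e+00]  to-axis in tool xy mm [-0.9 -0.1]
F [-2.  -2.7  2.4] M [-0.555  0.366  0.121] w 0.467 g 4.0 j6 -0.76
```

{"api": "carry_out", "payload": {
  "moves": [
    [[0, 0, 0.05], [0, 0, 0.06]],
    [[0, 0, 0.05], [0, 0, 0.06]],
    [[0, 0, 0.05], [0, 0, 0.06]],
    [[0, 0, 0.05], [0, 0, 0.06]]
  ]
}}

```text
t: 19.53
eef_pos: [0.6019, -0.2708, 0.1181]
tcp_rot: [0.0, 0.717, 0.697, 0.0]
contact_force: [-2.4, -1.9, 1.8]
width: 0.465
grip_force: 4.0
```

```bash
python3 -c "
from h import *
where()"
```

```text
t 19.53 tcp [ 0.6019 -0.2708  0.1181] jaw deg(shaker) 5.1 tool z [ 7.e-04  6.e-04 -1.e+00]  to-axis in tool xy mm [-1.2  0.2]
F [-2.4 -1.9  1.8] M [-0.36   0.334  0.141] w 0.465 g 4.0 j6 -0.53
```

{"api": "carry_out", "payload": {
  "moves": [
    [[0, 0, 0.05], [0, 0, 0.06]],
    [[0, 0, 0.05], [0, 0, 0.06]],
    [[0, 0, 0.05], [0, 0, 0.06]],
    [[0, 0, 0.05], [0, 0, 0.06]]
  ]
}}

```text
t: 19.87
eef_pos: [0.602, -0.2706, 0.1179]
tcp_rot: [-0.0, 0.796, 0.606, 0.001]
contact_force: [-1.4, -1.6, 2.0]
width: 0.468
grip_force: 4.0
```

```bash
python3 -c "
from h import *
where()"
```

```text
t 19.87 tcp [ 0.602  -0.2706  0.1179] jaw deg(shaker) -8.7 tool z [ 9.e-04  7.e-04 -1.e+00]  to-axis in tool xy mm [-1.3  0.4]
F [-1.4 -1.6  2. ] M [-0.304  0.267  0.143] w 0.468 g 4.0 j6 -0.29
```

{"api": "carry_out", "payload": {
  "moves": [
    [[0, 0, 0], [0, 0, 0]],
    [[0, 0, 0], [0, 0, 0]],
    [[-1, 0, 0], [0, 0, -0.04]],
    [[0, 0, 0], [0, 0, -0.12]],
    [[0, 0, 0], [0, 0, -0.12]],
    [[0, 0, 0], [0, 0, -0.12]],
    [[0, 0, 0], [0, 0, -0.12]],
    [[0, 0, 0], [0, 0, -0.12]],
    [[0, 0, 0], [0, 0, -0.12]],
    [[0, 0, 0], [0, 0, -0.12]]
  ],
  "fingers": 0.58
}}

```text
t: 20.7
eef_pos: [0.6016, -0.2711, 0.1171]
tcp_rot: [-0.0, 0.458, 0.889, 0.001]
contact_force: [0.7, 0.2, 0.6]
width: 0.58
grip_force: 0.0
```

{"api": "carry_out", "payload": {
  "moves": [
    [[0, 0, 0], [0, 0, -0.12]],
    [[0, 0, 0], [0, 0, -0.12]],
    [[0, 0, 0], [0, 0, -0.12]],
    [[0, 0, 0], [0, 0, -0.12]],
    [[0, 0, 0], [0, 0, -0.12]],
    [[0, 0, 0], [0, 0, -0.09]],
    [[0, 0, 0], [0, 0, 0]]
  ]
}}

```text
t: 21.28
eef_pos: [0.6016, -0.2712, 0.1172]
tcp_rot: [0.0, 0.133, 0.991, 0.001]
contact_force: [-0.6, -0.1, -0.2]
width: 0.58
grip_force: 0.0
```

```bash
python3 -c "
from h import *
where()"
```

```text
t 21.28 tcp [ 0.6016 -0.2712  0.1172] jaw deg(shaker) 81.5 tool z [ 4.0e-04  1.5e-03 -1.0e+00]  to-axis in tool xy mm [-0.6 -0.6]
F [-0.6 -0.1 -0.2] M [ 0.053 -0.162 -0.022] w 0.580 g 0.0 j6 -1.86
```

{"api": "carry_out", "payload": {
  "moves": [
    [[0, 0, 0], [0, 0, 0]],
    [[0, 0, 0], [0, 0, 0]],
    [[0, 0, 0], [0, 0, 0]],
    [[0, 0, 0], [0, 0, 0]]
  ],
  "fingers": 0.42,
  "grip_force": 4.5
}}

```text
t: 21.62
eef_pos: [0.6015, -0.2711, 0.1174]
tcp_rot: [0.0, 0.135, 0.991, 0.001]
contact_force: [0.7, 3.1, -0.1]
width: 0.466
grip_force: 4.5
```

```bash
python3 -c "
from h import *
where()"
```

```text
t 21.62 tcp [ 0.6015 -0.2711  0.1174] jaw deg(shaker) 81.3 tool z [ 4.0e-04  1.8e-03 -1.0e+00]  to-axis in tool xy mm [-0.7 -0.7]
F [ 0.7  3.1 -0.1] M [ 0.535 -0.347  0.01 ] w 0.466 g 4.5 j6 -1.86
```

{"api": "carry_out", "payload": {
  "moves": [
    [[0, 0, 0.05], [0, 0, 0.06]],
    [[0, 0, 0.05], [0, 0, 0.06]],
    [[0, 0, 0.05], [0, 0, 0.06]],
    [[0, 0, 0.05], [0, 0, 0.06]]
  ]
}}

```text
t: 21.95
eef_pos: [0.601, -0.2707, 0.1173]
tcp_rot: [-0.001, 0.253, 0.967, 0.001]
contact_force: [-0.8, 4.2, 0.7]
width: 0.464
grip_force: 4.5
```

```bash
python3 -c "
from h import *
where()"
```

```text
t 21.95 tcp [ 0.601  -0.2707  0.1173] jaw deg(shaker) 67.4 tool z [-0.001   0.0026 -1.    ]  to-axis in tool xy mm [-1.5 -0.6]
F [-0.8  4.2  0.7] M [ 0.795 -0.046  0.165] w 0.464 g 4.5 j6 -1.61
```

{"api": "carry_out", "payload": {
  "moves": [
    [[0, 0.8, 0.05], [0, 0, 0.06]],
    [[0, 0.4, 0.05], [0, 0, 0.06]],
    [[0, 0, 0.05], [0, 0, 0.06]]
  ]
}}

```text
t: 22.2
eef_pos: [0.6014, -0.2709, 0.1172]
tcp_rot: [-0.001, 0.339, 0.941, -0.0]
contact_force: [-0.9, 1.0, 1.4]
width: 0.467
grip_force: 4.5
```

```bash
python3 -c "
from h import *
where()"
```

```text
t 22.20 tcp [ 0.6014 -0.2709  0.1172] jaw deg(shaker) 57.1 tool z [-1.1e-03  3.0e-04 -1.0e+00]  to-axis in tool xy mm [-1.2 -0.5]
F [-0.9  1.   1.4] M [0.25  0.016 0.113] w 0.467 g 4.5 j6 -1.43
```

{"api": "carry_out", "payload": {
  "moves": [
    [[0, 0, 0.05], [0, 0, 0.06]],
    [[0, 0, 0.05], [0, 0, 0.06]]
  ]
}}

```text
t: 22.37
eef_pos: [0.6015, -0.2709, 0.1171]
tcp_rot: [-0.001, 0.395, 0.919, 0.0]
contact_force: [-1.2, 2.1, 1.2]
width: 0.471
grip_force: 4.5
```

```bash
python3 -c "
from h import *
where()"
```

```text
t 22.37 tcp [ 0.6015 -0.2709  0.1171] jaw deg(shaker) 50.2 tool z [-9.e-04  5.e-04 -1.e+00]  to-axis in tool xy mm [-1.2 -0.4]
F [-1.2  2.1  1.2] M [ 0.326 -0.004  0.153] w 0.471 g 4.5 j6 -1.31
```

{"api": "carry_out", "payload": {
  "moves": [
    [[0, 0, 0.05], [0, 0, 0.06]],
    [[0, 0, 0.05], [0, 0, 0.06]]
  ]
}}

```text
t: 22.53
eef_pos: [0.6016, -0.271, 0.1171]
tcp_rot: [-0.0, 0.45, 0.893, 0.0]
contact_force: [-0.9, 0.8, 0.3]
width: 0.47
grip_force: 4.5
```

```bash
python3 -c "
from h import *
where()"
```

```text
t 22.53 tcp [ 0.6016 -0.271   0.1171] jaw deg(shaker) 43.3 tool z [-5.e-04  3.e-04 -1.e+00]  to-axis in tool xy mm [-1.  -0.3]
F [-0.9  0.8  0.3] M [0.318 0.003 0.195] w 0.470 g 4.5 j6 -1.19
```

{"api": "carry_out", "payload": {
  "moves": [
    [[0, 0, 0.05], [0, 0, 0.06]],
    [[0, 0, 0.05], [0, 0, 0.06]]
  ]
}}

```text
t: 22.7
eef_pos: [0.6018, -0.2712, 0.1171]
tcp_rot: [0.0, 0.502, 0.865, -0.0]
contact_force: [-0.0, 1.6, 0.8]
width: 0.47
grip_force: 4.5
```

```bash
python3 -c "
from h import *
where()"
```

```text
t 22.70 tcp [ 0.6018 -0.2712  0.1171] jaw deg(shaker) 36.5 tool z [-1.e-04 -3.e-04 -1.e+00]  to-axis in tool xy mm [-0.7 -0.2]
F [-0.   1.6  0.8] M [ 0.079 -0.149  0.189] w 0.470 g 4.5 j6 -1.07
```

{"api": "carry_out", "payload": {
  "moves": [
    [[0, 0, 0.05], [0, 0, 0.06]],
    [[0, 0, 0.05], [0, 0, 0.06]]
  ]
}}

```text
t: 22.87
eef_pos: [0.6019, -0.2715, 0.117]
tcp_rot: [0.0, 0.553, 0.833, -0.0]
contact_force: [0.4, 0.3, 0.8]
width: 0.469
grip_force: 4.5
```

```bash
python3 -c "
from h import *
where()"
```

```text
t 22.87 tcp [ 0.6019 -0.2715  0.117 ] jaw deg(shaker) 29.6 tool z [ 2.e-04 -8.e-04 -1.e+00]  to-axis in tool xy mm [-0.5 -0.1]
F [0.4 0.3 0.8] M [-0.022 -0.178  0.202] w 0.469 g 4.5 j6 -0.95
```

The torque has settled at about 0.2 N m, roughly 10 N per rack. I release, rise and check.

{"api": "carry_out", "payload": {
  "moves": [
    [[0, 0, 0], [0, 0, 0]],
    [[0, 0, 0], [0, 0, 0]],
    [[0, 0, -5], [0, 0, 0]],
    [[0, 0, -15], [0, 0, 0]],
    [[0, 0, -25], [0, 0, 0]],
    [[0, 0, -30], [0, 0, 0]],
    [[0, 0, -30], [0, 0, 0]],
    [[0, 0, -20], [0, 0, 0]],
    [[0, 0, 0], [0, 0, 0]]
  ],
  "fingers": 0.58
}}

```text
t: 23.62
eef_pos: [0.6048, -0.2731, 0.2493]
tcp_rot: [0.006, 0.552, 0.834, 0.0]
contact_force: [0.3, -0.2, 1.8]
width: 0.58
grip_force: 0.0
```

```bash
python3 -c "
from h import *
where()
d=np.array([-.16,-.13]);s=get_state();q=s['tcp_rot'];R=Ro.from_quat([q[1],q[2],q[3],q[0]]).as_matrix()
print(1e3*R[:2,:2].T@d)"
```

```text
t 23.62 tcp [ 0.6048 -0.2731  0.2493] jaw deg(shaker) 29.8 tool z [ 0.0102 -0.0065 -0.9999]  to-axis in tool xy mm [ 2.1 -2.1]
F [ 0.3 -0.2  1.8] M [ 0.039 -0.119  0.021] w 0.580 g 0.0 j6 -0.96
[ -57.10119311 -198.08794135]
```

{"api": "carry_out", "payload": {
  "moves": [
    [[-7, -25, 0], [0, 0, 0]],
    [[-7, -25, 0], [0, 0, 0]],
    [[-7, -25, 0], [0, 0, 0]],
    [[-7, -25, 0], [0, 0, 0]],
    [[-7, -25, 0], [0, 0, 0]],
    [[-7, -25, 0], [0, 0, 0]],
    [[-7, -25, 0], [0, 0, 0]],
    [[-7, -25, 0], [0, 0, 0]],
    [[0, 0, 0], [0, 0, 0]]
  ]
}}

```text
t: 24.37
eef_pos: [0.4358, -0.4032, 0.2406]
tcp_rot: [-0.001, 0.554, 0.833, -0.001]
contact_force: [-0.0, 0.1, -1.0]
width: 0.577
grip_force: 0.0
```

Run:
```python
from h import *
where()
f=grab("side"); g=grab("top")
n=rect(g,O,TH,0.137,6,(-35,35),(-35,35)); n=cv2.resize(n,(400,400))
s=cv2.resize(f["im"][140:240,290:390],(400,400),interpolation=2)
cv2.imwrite("pics/p5.png",cv2.cvtColor(np.hstack([s,n]),cv2.COLOR_RGB2BGR))
```

```text
t 24.37 tcp [ 0.4358 -0.4032  0.2406] jaw deg(shaker) 29.5 tool z [-3.1e-03 -1.0e-04 -1.0e+00]  to-axis in tool xy mm [ 56.8 204. ]
F [-0.   0.1 -1. ] M [-0.032 -0.138  0.003] w 0.577 g 0.0 j6 -1.29
```

View pics/p5.png

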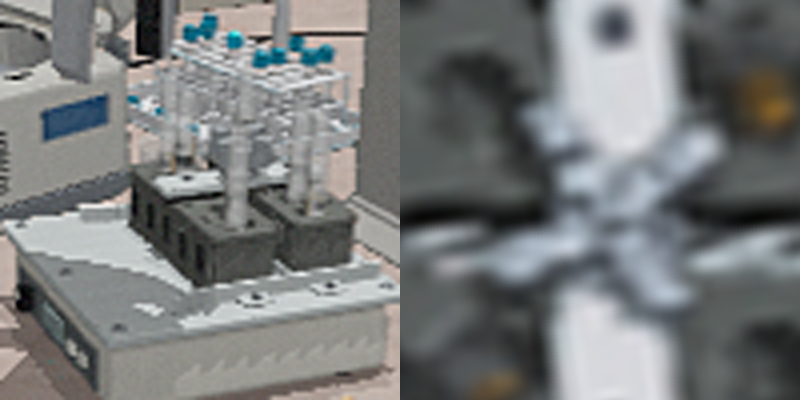

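Both racks are home with tubes upright. The nut's wings sit at about 33° with the jaws released at 29.6°, so there was no real slip.

```bash
python3 -c "
from h import *
print(order.finish_job())"
```

```text
the job is handed in; nothing more can be done
None
```

The job is handed in: the near rack is home against its stop rib, and the wing nut is tightened to about 0.2 N m (roughly 10 N on each rack, estimated from torque). The last views show the tubes upright, and the arm finished clear of everything; the other bench items were not separately re-checked.

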